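# Seat the vial block cover and start the sampler

## Robot

A 6-joint arm with a two-finger parallel gripper is mounted at the origin on the work surface. World frame = base frame: x ahead of the robot, y to its left, z up, the work surface at z = 0. Lengths are in m, angles in rad, forces in N, time in s.
With the tool pointing down it reaches from about 0.275 to 0.775 m from the base axis. Payload 14.6 kg.
Tool frame: the origin (TCP) lies on the centre line of the jaws, within the pads' length; the fingertips stand 14 mm ahead of it and the grasp point (between the pads) lies 5 mm behind it; z points along the fingers, y is the line along which they close (so a half turn about z gives the same grasp; the last joint's range is limited). The gripper opens to 85 mm and grips with 20 to 120 N. Pads are 22 mm wide; open, the fingers measure 114 mm over their backs; the gripper's body (76 mm by 85 mm) begins 54 mm behind the grasp point. The pads swing forward as they close: fully open they stand 13 mm farther back than shut.
Start: joints at [0.975, 0.263, -0.048, 1.259, 0, 1.415], TCP at [0.224, 0.475, 0.245] pointing down, gripper open.
Joint ranges: [-2.65, 2.65], [-0.89, 1.7], [-1.18, 1.37], [-2.13, 2.11], [-1.35, 1.29], [-3.14, 3.14]. Speed limits (rad/s): [1.89, 1.89, 2.57, 2.79, 3.14, 3.14].

## Interface

Orientations are given as a unit quaternion [w, x, y, z].
In Python, from bench import env, imaging, order, finder gives the robot as it stands.
- The arm moves only by the tool servo_tool, never from a script. Its argument "motion" is a list that holds one entry, the list of rows, each a list of 7 numbers: the shift along the tool's x, y, z normalised to -1 to 1, where 1 is 0.02 m, then the turn, a rotation vector about the tool's x, y, z normalised to -1 to 1, where 1 is 4 degrees, then the opening, from -1 (shut) to 1 (fully open). A call has 1 to 12 rows; each row shifts and turns the commanded pose from where the row before left it, along the tool's axes as they then stand; what a row does not reach is not made up. A row lasts 1/10 s, in which the tool goes at most 50 mm and 8.59 degrees, less where a joint would pass 70% of its speed; a pose out of reach is approached as far as the arm can. A call with a number of a shift or a turn outside -1 to 1 is refused whole. A call with a gripper value outside its range is refused whole. The fingers move at their own pace and stop on an object; the grip force is fixed at half the most. Time passes only in rows, so rows that do not move let the fingers close. It gives the time, the measured TCP pose, the force, the opening and the grip force at its end, in the units of the state.
- env.get_obs(): the state, without advancing time (a new reading comes with each control period).
- imaging.read_camera(name): name is "scene" or "side" or "wrist"; returns the picture (400x640x3 uint8, red, green, blue); there is no depth.
- imaging.get_calibration(name): a dict with "camera_matrix" (3x3 intrinsics, pixels), "R" (3x3) and "t" (3): a world point X has camera coordinates R X + t. Camera axes: x right, y down, z forward; pixel columns grow to the right and rows downward; lengths in m; the calibration is good to about 2 mm. A picture is of the moment at which its call begins: read the wrist's pose just before it. get_calibration takes no time and is no camera call; for the wrist camera it gives the pose at the moment of the call.
- order.job_done(): hands the job in; it is judged then, once.
Trained networks look in the newest picture that a camera, given by its name, has taken for a name from the list of things; names that differ only in an ending like _2 or _b are one class to them, and where a whole thing is asked for, a point or a joint stands for the part that bears it (a point fixed in the world has none). Each returns a list of dicts, best first, with "conf" (0 to 1); they miss things now and then, are a little off and sometimes report something else, mostly with a low value. They report only what shows in the picture. A call takes as long as a camera call. They do not tell look-alikes from the thing itself.
- finder.silhouettes(query, camera): "region" (400x640 bool, what is visible of it) and "extent" ([left, top, right, bottom] in pixels, round what is visible of it).
The state is a dict: "time_s": time; "qpos": joint angles; "dq": joint speeds; "joint_efforts": joint torques, N m; "position": TCP position; "eef_rot": TCP orientation; "force": force on the tool from outside, world axes, zero at the start; "moment": the same for the moment, N m; "opening": finger opening in m; "finger_force": force on a finger pad.
Only numpy, scipy, OpenCV 4.12 (cv2) and the standard library are available. Lean on these libraries where they do the work, as an engineer would, in place of code of your own. Each camera call takes 0.05 s, during which the arm holds its last target. There are 200 camera calls.

## Task

Take the loose aluminium cover plate out of its parking dock, lay it flat on the open bench and let go, then take it again by its short ends and put it between the guide rails of the vial block, centred on the seat. Press it down, against its stiff studs, until it sits level and fully home on the seat; then press the small key on the console all the way down and let it up, and after that the large key in the same way. Leave everything else on the bench where it stands.

Things in the scene. Friction and masses are not known exactly. Their poses are not given: they have to be found in the camera images.
- cover: The loose cover plate: a plain bright aluminium slab 58 (its x) x 42 (its y) x 12 thick, with six dark dots on either face, about 90 g. Origin: centre of its underside, z up. It starts lying in the parking dock.
- dock: Fixed grey parking dock, foot 94 x 52 x 6, origin at the foot's centre on the bench. The cover lies on its plinth (44 x 32, top 20 above the bench), long axis along the dock's x. Two upright cheeks (inner faces at x = -33 and +33, 8 thick, tops 48 above the bench) stand at the cover's short ends: here grip it across its 42 width, along the dock's y.
- block: Fixed vial block: grey base 130 (x) x 90 (y) x 10, origin at the centre of its underside. On it a dark seat 50 x 48 between two white guide rails along x: inner faces at y = -24 and +24, 8 thick, 68 long, tops 58 above the bench. No room for fingers between rails and the cover's long sides; its short ends stay free.
- seat (a point): Centre of the seat's flat top, 34 above the bench, axes as the block's. The seated cover's underside lies here, its long axis along the rails; it then overhangs the seat by 4 at each end.
- stud_near (a joint): Stiff steel support stud, 10 across, at x = -16 on the seat's centre line (m): at 0 it stands 9 mm above the seat, at 0.009 it is level with it; up to 0.0095. It slides down under about 4 N and stays where it is left. Starts partly down; the two studs differ.
- stud_far (a joint): The same kind of stud at x = +16 on the seat's centre line.
- console: Fixed white key console, 85 (x) x 150 (y) x 30 tall, origin at the centre of its underside. Carries two round grey spring keys, one small and one large.
- key_small_top (a point): Centre of the top of the small key (18 across) when up; pressed straight down.
- key_large_top (a point): Centre of the top of the large key (34 across) when up; pressed straight down.
- key_small (a joint): Travel of the small key: 0 up, 0.006 m fully down, about 4 N; springs back.
- key_large (a joint): Travel of the large key: 0 up, 0.006 m fully down, about 4 N; springs back.
- vial_a: Bystander, loose: small clear vial with white cap, 24 across, 34 tall. Origin: centre of its underside.
- vial_b: Bystander, loose: small amber vial with white cap, 24 across, 34 tall. Origin: centre of its underside.
- dish: Bystander, loose: closed clear dish, 60 across, 16 tall. Origin: centre of its underside.
- mouse: Bystander, loose: black computer mouse, 100 x 58 x 30. Origin: centre of its underside.
- bottle: Bystander, loose: glass bottle with blue cap, 70 across, 140 tall. Origin: centre of its underside.
- tip_box: Bystander, loose: box of pipette tips, 120 x 80 x 50. Origin: centre of its underside.
- carton: Bystander, loose: small cardboard carton, 90 x 70 x 60. Origin: centre of its underside.
Not all that is in view belongs to the job. Leave any blue or purple look-alike of the cover alone.

How it is judged:
On the way, in this order (a step that is already met when the one before it is completed fails the run):
1. the cover lies flat on the bench top, let go (height (world z) of cover below 0.004 m and angle between cover's own z axis and vertical below 0.05 rad and linear speed of cover below 0.02 m/s and contact force between the fingers and cover below 0.05 N), for 0.2 s.
2. the cover sits level and fully home on the seat of the vial block (z of cover in the frame of seat between -0.003 and 0.002 m and x of cover in the frame of seat between -0.01 and 0.01 m and y of cover in the frame of seat between -0.006 and 0.006 m and angle between cover's own z axis and vertical below 0.04 rad), for 0.2 s.
3. the small key is pressed down (value of joint key_small above 0.004 m), for 0.05 s.
4. the small key is up again, the large one not pressed (value of joint each of key_small, key_large below 0.002 m), for 0.05 s.
5. the large key is pressed down, the small one being up (value of joint key_large above 0.004 m and value of joint key_small below 0.002 m), for 0.05 s.
At the end, for the whole second after the job is handed in: The cover rests released and still on the vial block's seat: underside within 2 mm above (3 mm below) the seat's top, tilted less than 0.04 rad, centred within 10 mm along the rails and 6 mm across; both keys are up again (less than 1.5 mm down) (all of step 2 and linear speed of cover below 0.02 m/s and contact force between the fingers and cover below 0.05 N and value of joint each of key_small, key_large below 0.0015 m); the robot touches nothing.
It fails at once if a bystander is moved more than 30 mm from where it stood (distance of any of vial_a, vial_b, dish, mouse, bottle, tip_box, carton from where it was at the start of the episode above 0.03 m).
It fails at once if the large key is pressed before the cover is home on the seat (value of joint key_large above 0.004 m and not (z of cover in the frame of seat between -0.003 and 0.002 m and x of cover in the frame of seat between -0.01 and 0.01 m and y of cover in the frame of seat between -0.006 and 0.006 m and angle between cover's own z axis and vertical below 0.04 rad)).
It fails at once if the small key is pressed before the cover is home on the seat (value of joint key_small above 0.004 m and not (z of cover in the frame of seat between -0.003 and 0.002 m and x of cover in the frame of seat between -0.01 and 0.01 m and y of cover in the frame of seat between -0.006 and 0.006 m and angle between cover's own z axis and vertical below 0.04 rad)).
It fails at once if both keys are pressed at once (value of joint each of key_small, key_large above 0.004 m).
It also fails if it takes over 64 s, if anything falls off the work surface, if the arm or the gripper's body presses on something with over 40 N, if the wrist force passes 120 N, or if a joint passes its speed limit or range.

## Working session

There is one attempt and no reset: what is moved stays moved. The work goes in short steps, Python scripts to look and compute and a tool call to move; the robot and the scene stay as the last step left them, time stands still between calls to the robot, and variables do not carry over. Pictures are saved under pics/ and viewed, at most 10 in all, crops included, and the job is handed in when it is done.

Besides the shell and the picture viewer there is one more tool, called by a JSON object that holds its "fn" and its "kwargs". servo_tool: Moves the arm, as the interface text tells. Its arguments: {"type":"object","properties":{"motion":{"type":"array"}},"required":["motion"]}

```bash
mkdir -p pics; cat > h.py <<'E'
import numpy as np, cv2
from bench import env, imaging, order, finder
def cal(n):
    c=imaging.get_calibration(n); return [np.array(c[k],float) for k in("camera_matrix","R","t")]
def save(n,f,crop=None,s=1):
    im=imaging.read_camera(n)[:,:,::-1]
    if crop: l,t,r,b=crop; im=im[t:b,l:r]
    cv2.imwrite(f"pics/{f}.png",cv2.resize(im,None,fx=s,fy=s,interpolation=cv2.INTER_CUBIC))
def ray(n,uv,z):
    K,R,t=cal(n); d=R.T@np.linalg.inv(K)@np.array([uv[0],uv[1],1.]); c=-R.T@t
    return c+d*(z-c[2])/d[2]
def proj(n,X):
    K,R,t=cal(n); p=(np.atleast_2d(X)@R.T+t)@K.T; return p[:,:2]/p[:,2:]
E
python3 - <<'E'
from h import *
o=env.get_obs(); print({k:np.round(v,3) for k,v in o.items()})
for n in("scene","side","wrist"):
    save(n,n+"0"); K,R,t=cal(n); print(n,np.round(-R.T@t,3),np.round(R[2],2),K[0,0])
E
```

```text
{'time_s': np.float64(0.0), 'qpos': array([ 0.975,  0.264, -0.049,  1.259, -0.   ,  1.415]), 'dq': array([ 0.   ,  0.001,  0.001,  0.001, -0.   , -0.   ]), 'joint_efforts': array([-1.0000e-03, -6.3761e+01,  3.8457e+01,  1.3000e-02, -0.0000e+00,
       -0.0000e+00]), 'position': array([0.224, 0.475, 0.245]), 'eef_rot': array([-0.   ,  0.219,  0.976, -0.001]), 'force': array([ 0.277, -0.009,  0.421]), 'moment': array([-0.023, -0.046,  0.034]), 'finger_force': np.float64(0.0), 'opening': np.float64(0.085)}
scene [1.037 0.787 0.956] [-0.41 -0.55 -0.73] 485.7666310996724
side [-0.009 -0.652  0.653] [ 0.49  0.7  -0.53] 418.5535599778638
wrist [0.148 0.511 0.375] [ 0.3  -0.14 -0.94] 300.7246086241878
```

View pics/scene0.png

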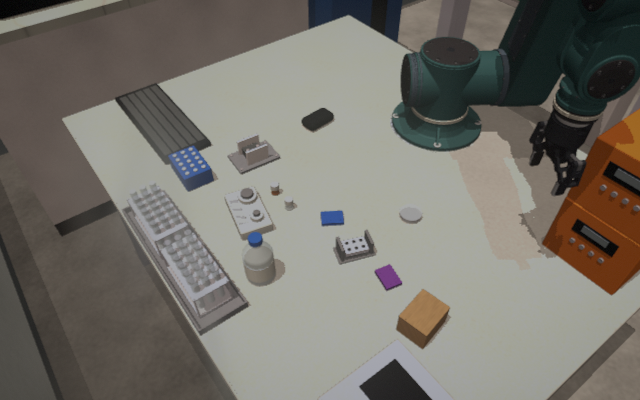

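View pics/side0.png

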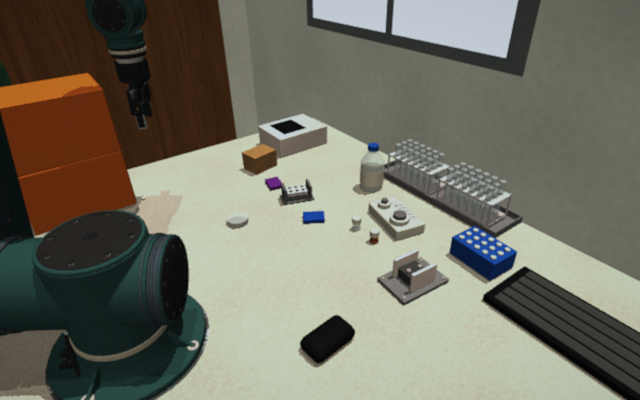

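Scene: cover with dots lies in the dock at scene (354,245); block at (253,152), console at (249,211). Blue plate (332,218) and purple plate (388,277) are look-alikes; only the bright aluminium one in the dock fits.

```bash
python3 - <<'E'
from h import *
H=dict(cover=.026,dock=.01,block=.02,console=.02,key_small=.034,key_large=.034,vial_a=.017,vial_b=.017,dish=.008,mouse=.015,bottle=.07,tip_box=.025,carton=.03)
for n in("scene","side"):
    imaging.read_camera(n)
    for q,z in H.items():
        for r in finder.silhouettes(q,n)[:2]:
            if r["conf"]<.3: continue
            e=np.array(r["extent"]); ys,xs=np.nonzero(r["region"]); c=(xs.mean(),ys.mean())
            print(n,q,round(r["conf"],2),e.round(),np.round(ray(n,c,z)[:2],3))
print(env.get_obs()["time_s"])
im=imaging.read_camera("scene")[:,:,::-1]
cv2.imwrite("pics/crop1.png",cv2.resize(im[120:300,220:420],None,fx=3.3,fy=3.3,interpolation=cv2.INTER_CUBIC))
E
```

```text
scene cover 0.81 [338. 234. 368. 259.] [0.54  0.248]
scene cover 0.76 [375. 264. 401. 294.] [0.536 0.362]
scene dock 0.89 [332. 232. 374. 260.] [0.543 0.247]
scene block 0.69 [226. 135. 281. 174.] [ 0.559 -0.2  ]
scene console 0.68 [223. 184. 271. 238.] [ 0.687 -0.009]
scene key_small 0.38 [252. 212. 258. 216.] [0.678 0.017]
scene key_large 0.55 [240. 190. 253. 198.] [ 0.66  -0.058]
scene key_large 0.34 [241. 228. 274. 290.] [0.751 0.148]
scene vial_a 0.75 [169. 145. 214. 192.] [ 0.729 -0.256]
scene vial_a 0.66 [269. 180. 281. 198.] [ 0.582 -0.046]
scene vial_b 0.75 [169. 145. 214. 192.] [ 0.729 -0.256]
scene vial_b 0.66 [269. 180. 281. 198.] [ 0.582 -0.046]
scene dish 0.88 [398. 202. 424. 224.] [0.344 0.239]
scene mouse 0.88 [303. 108. 332. 131.] [ 0.303 -0.226]
scene bottle 0.8 [243. 231. 275. 288.] [0.763 0.174]
scene tip_box 0.79 [168. 147. 211. 194.] [ 0.732 -0.25 ]
scene carton 0.72 [393. 291. 452. 348.] [0.552 0.488]
scene carton 0.43 [333. 229. 376. 260.] [0.555 0.257]
side cover 0.76 [302. 210. 324. 224.] [0.498 0.103]
side cover 0.56 [266. 175. 282. 191.] [0.505 0.323]
side dock 0.58 [280. 183. 314. 203.] [0.534 0.243]
side block 0.73 [392. 210. 406. 222.] [ 0.691 -0.023]
side block 0.56 [377. 252. 448. 304.] [ 0.541 -0.209]
side console 0.83 [368. 196. 425. 240.] [ 0.676 -0.026]
side vial_a 0.5 [353. 218. 361. 232.] [0.58  0.024]
side vial_b 0.5 [353. 218. 361. 232.] [0.58  0.024]
side dish 0.68 [286. 184. 304. 196.] [0.554 0.27 ]
side dish 0.57 [230. 209. 248. 230.] [0.343 0.242]
side mouse 0.74 [303. 319. 353. 363.] [ 0.298 -0.227]
side mouse 0.49 [281. 178. 314. 207.] [0.532 0.237]
side bottle 0.84 [359. 140. 385. 190.] [0.741 0.148]
side tip_box 0.6 [450. 229. 516. 282.] [ 0.728 -0.252]
side carton 0.76 [243. 140. 275. 174.] [0.548 0.488]
side carton 0.75 [379. 249. 445. 306.] [ 0.532 -0.216]
1.55
```

View pics/crop1.png

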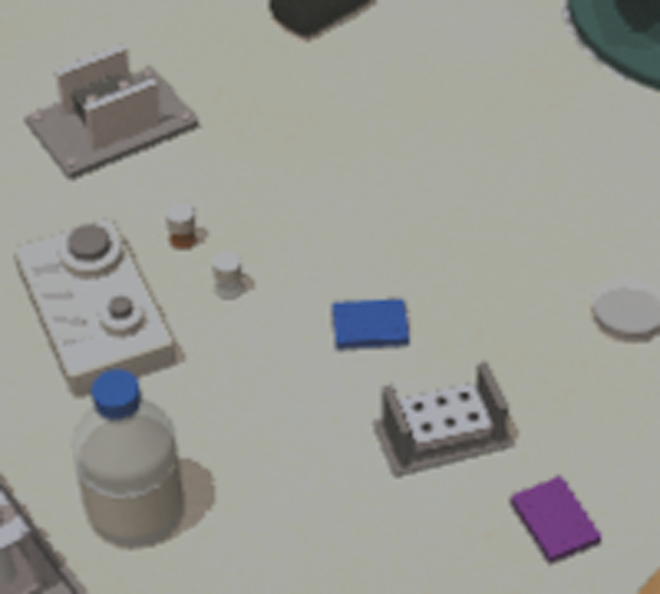

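Crop: the dock at (445,425) holds the bright plate with six dark dots, which is the cover. The blue (370,323) and purple (555,518) plates are the decoys. Next I fly the wrist camera over the dock.

```bash
cat >> h.py <<'E'
def pose():
    o=env.get_obs(); w,x,y,z=o["eef_rot"]
    from scipy.spatial.transform import Rotation as Ro
    return np.array(o["position"]),Ro.from_quat([x,y,z,w]).as_matrix(),o
def plan(xyz,xdir):  # shift in tool axes (units of 20mm), yaw units of 4deg for tool x along xdir deg (mod 180)
    p,R,o=pose(); d=R.T@(np.array(xyz)-p); psi=np.degrees(np.arctan2(R[1,0],R[0,0]))
    dy=(xdir-psi+90)%180-90
    print("t",round(o["time_s"],2),"tcp",p.round(4),"psi",psi.round(1),"tilt",np.degrees(np.arccos(-R[2,2])).round(2),"q6",o["qpos"][5].round(2))
    print("shift units, do before turn",(d/.02).round(2),"turn units z",(-dy/4).round(2))
E
python3 - <<'E'
from h import *
f=lambda x,y:ray("scene",(220+x/3.3,120+y/3.3),.048)
a=f(393,400);b=f(488,378)
print(a,b,"dock x deg",np.degrees(np.arctan2(*(b-a)[1::-1])))
g=lambda x,y,z:ray("scene",(220+x/3.3,120+y/3.3),z)
print("block",[g(*p,.058)[:2].round(3) for p in((60,75),(127,50),(88,108),(157,85))])
print("console",[g(*p,.03)[:2].round(3) for p in((15,250),(110,222),(70,375),(175,345))],g(90,240,.036),g(121,305,.036))
x=np.degrees(np.arctan2(*(b-a)[1::-1])); plan([.53,.24,.2],x)
E
```

```text
[0.5710456  0.22657386 0.048     ] [0.50277443 0.2522666  0.048     ] dock x deg 159.37698408491661
block [array([ 0.584, -0.226]), array([ 0.519, -0.221]), array([ 0.587, -0.174]), array([ 0.524, -0.164])]
console [array([ 0.709, -0.089]), array([ 0.631, -0.07 ]), array([0.74 , 0.051]), array([0.661, 0.073])] [ 0.6576648  -0.05685978  0.036     ] [0.67481519 0.01851298 0.036     ]
t 1.6 tcp [0.224  0.4748 0.2453] psi 154.7 tilt 0.0 q6 1.42
shift units, do before turn [-18.85  -4.09   2.26] turn units z -1.16
```

{"fn": "servo_tool", "kwargs": {"motion": [[[-1,-0.25,0.1,0,0,-0.1,1],[-1,-0.25,0.1,0,0,-0.1,1],[-1,-0.25,0.1,0,0,-0.1,1],[-1,-0.25,0.1,0,0,-0.1,1],[-1,-0.25,0.1,0,0,-0.1,1],[-1,-0.25,0.1,0,0,-0.1,1],[-1,-0.25,0.1,0,0,-0.1,1],[-1,-0.25,0.1,0,0,-0.1,1],[-1,-0.25,0.1,0,0,-0.1,1],[-1,-0.25,0.1,0,0,-0.1,1],[-1,-0.25,0.1,0,0,-0.1,1],[-1,-0.25,0.1,0,0,0,1]]]}}

```text
time_s: 2.8
position: [0.422, 0.3251, 0.2212]
eef_rot: [0.0, 0.181, 0.984, 0.0]
force: [0.1, -0.5, 0.4]
opening: 0.0858
finger_force: 0.0
```

{"fn": "servo_tool", "kwargs": {"motion": [[[-1,-0.25,0.1,0,0,0,1],[-1,-0.25,0.1,0,0,0,1],[-1,-0.25,0.1,0,0,0,1],[-1,-0.25,0.1,0,0,0,1],[-1,-0.1,0.1,0,0,0,1],[-1,0,0.1,0,0,0,1],[0,0,0.1,0,0,0,1],[0,0,0,0,0,0,1]]]}}

```text
time_s: 3.6
position: [0.5256, 0.2623, 0.2068]
eef_rot: [-0.0, 0.181, 0.983, -0.0]
force: [-0.7, -0.6, 0.6]
opening: 0.0855
finger_force: 0.0
```

```bash
python3 - <<'E'
from h import *
plan([.54,.247,.2],159.4)
save("wrist","w1")
for q in("cover","dock"):
    for r in finder.silhouettes(q,"wrist")[:2]:
        m=r["region"].astype(np.uint8); (c,wh,a)=cv2.minAreaRect(cv2.findNonZero(m))
        box=cv2.boxPoints((c,wh,a)); W=np.array([ray("wrist",p,.032 if q=="cover" else .006)[:2] for p in box])
        print(q,r["conf"],np.round(r["extent"]),W.round(4).tolist(),W.mean(0).round(4),[np.linalg.norm(W[i]-W[i-1]).round(4) for i in(0,1)],[np.degrees(np.arctan2(*(W[i]-W[i-1])[::-1])).round(1) for i in(0,1)])
E
```

```text
t 3.6 tcp [0.5256 0.2623 0.2068] psi 159.1 tilt 0.05 q6 0.69
shift units, do before turn [-0.94 -0.46  0.34] turn units z -0.07
cover 0.95 [184. 179. 225. 233.] [[0.5264, 0.1026], [0.4767, 0.1364], [0.4952, 0.173], [0.5463, 0.1412]] [0.5111 0.1383] [np.float64(0.0434), np.float64(0.0601)] [np.float64(-117.2), np.float64(145.8)]
cover 0.83 [290. 170. 328. 225.] [[0.5045, 0.2373], [0.5193, 0.2761], [0.5755, 0.2554], [0.5598, 0.2141]] [0.5398 0.2457] [np.float64(0.06), np.float64(0.0416)] [np.float64(157.3), np.float64(69.1)]
dock 0.58 [283. 145. 332. 241.] [[0.4846, 0.234], [0.5019, 0.2835], [0.605, 0.2487], [0.586, 0.1939]] [0.5444 0.24  ] [np.float64(0.1091), np.float64(0.0524)] [np.float64(158.4), np.float64(70.7)]
```

View pics/w1.png

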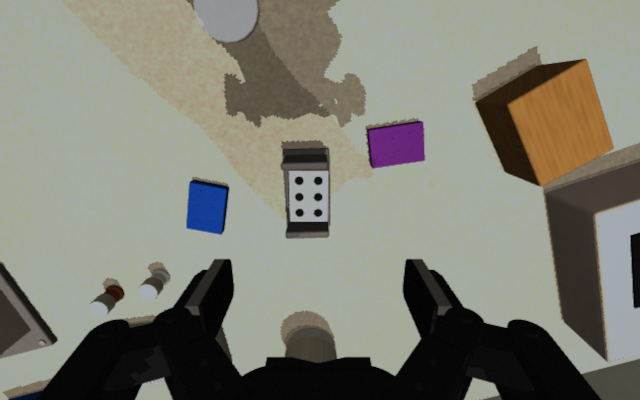

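The cover with six dots is at wrist (308,197), clear of the blue (207,207) and purple (395,143) plates.

```bash
cat >> h.py <<'E'
def dots(box,z,n="wrist",thr=None):
    l,t,r,b=box; g=cv2.cvtColor(imaging.read_camera(n),cv2.COLOR_RGB2GRAY)[t:b,l:r]
    g=cv2.resize(g,None,fx=4,fy=4,interpolation=cv2.INTER_CUBIC)
    th,m=cv2.threshold(g,thr or 0,255,cv2.THRESH_BINARY_INV|(0 if thr else cv2.THRESH_OTSU))
    k,_,s,c=cv2.connectedComponentsWithStats(m); H,W=g.shape
    P=[c[i]/4-.375+[l,t] for i in range(1,k) if s[i,0]>0 and s[i,1]>0 and s[i,0]+s[i,2]<W and s[i,1]+s[i,3]<H and 60<s[i,4]<6000 and .5<s[i,2]/s[i,3]<2]
    X=np.array([ray(n,p,z)[:2] for p in P]); print("dots px",np.round(P,1).tolist())
    if len(X)<3: return
    c=X.mean(0); v=np.linalg.svd(X-c)[2][0]
    print("centre",c.round(4),"long axis deg",np.degrees(np.arctan2(v[1],v[0])).round(1)%180, "rel",((X-c)@np.c_[v,[-v[1],v[0]]]).round(4).tolist())
    return c
E
python3 - <<'E'
from h import *
c=dots((291,170,326,224),.032)
plan([*c,.12],159)
E
```

```text
dots px [[298.5, 180.5], [317.5, 180.7], [298.7, 196.9], [317.4, 197.0], [298.8, 212.5], [317.2, 212.7]]
centre [0.5395 0.246 ] long axis deg 158.4 rel [[-0.0181, -0.0101], [-0.0181, 0.01], [0.0001, -0.01], [-0.0, 0.01], [0.0181, -0.01], [0.018, 0.0101]]
t 3.8 tcp [0.5251 0.2627 0.2075] psi 159.2 tilt 0.01 q6 0.69
shift units, do before turn [-0.97 -0.53  4.38] turn units z 0.05
```

{"fn": "servo_tool", "kwargs": {"motion": [[[-0.5,-0.27,1,0,0,0.2,1],[-0.47,-0.26,1,0,0,0,1],[0,0,1,0,0,0,1],[0,0,1,0,0,0,1],[0,0,0.7,0,0,0,1],[0,0,0,0,0,0,1],[0,0,0,0,0,0,1]]]}}

```text
time_s: 4.5
position: [0.5397, 0.2457, 0.1139]
eef_rot: [0.0, 0.188, 0.982, 0.0]
force: [1.2, -0.7, -0.7]
opening: 0.0856
finger_force: 0.0
```

```bash
python3 - <<'E'
from h import *
plan([.5395,.246,.034],158.4)
save("wrist","w2")
r=finder.silhouettes("cover","wrist")
for q in r[:3]: print(q["conf"],q["extent"])
E
```

```text
t 4.5 tcp [0.5397 0.2457 0.1139] psi 158.4 tilt 0.01 q6 0.67
shift units, do before turn [0.01 0.01 3.99] turn units z -0.01
0.89 [397.0, 100.4, 482.0, 170.5]
0.87 [292.8, 171.6, 345.3, 245.5]
0.78 [149.0, 189.1, 208.5, 261.2]
```

View pics/w2.png

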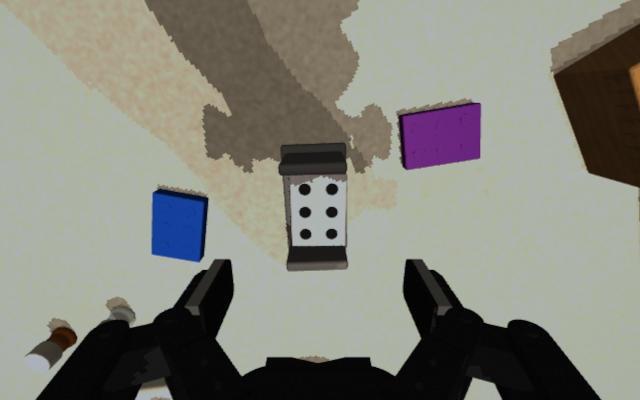

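The cover sits centred at wrist (318,210) between the fingers, so I descend and grip.

{"fn": "servo_tool", "kwargs": {"motion": [[[0,0,1,0,0,0,1],[0,0,1,0,0,0,1],[0,0,1,0,0,0,1],[0,0,0.7,0,0,0,1],[0,0,0.3,0,0,0,1],[0,0,0,0,0,0,0],[0,0,0,0,0,0,-1],[0,0,0,0,0,0,-1],[0,0,0,0,0,0,-1],[0,0,0,0,0,0,-1]]]}}

```text
time_s: 5.6
position: [0.5404, 0.2456, 0.0345]
eef_rot: [0.001, 0.188, 0.982, 0.0]
force: [-2.9, -0.5, 8.9]
opening: 0.0404
finger_force: 61.0
```

{"fn": "servo_tool", "kwargs": {"motion": [[[0,0,-0.3,0,0,0,-1],[0,0,-0.7,0,0,0,-1],[0,0,-1,0,0,0,-1],[0,0,-1,0,0,0,-1],[0,-0.5,-0.5,0,0,0,-1],[0,-1,0,0,0,0,-1],[0,-1,0,0,0,0,-1],[0,-1,0,0,0,0,-1],[0,-1,0,0,0,0,-1],[0,-1,0,0,0,0,-1],[0,-1,0,0,0,0,-1],[0,-1,0,0,0,0,-1]]]}}

```text
time_s: 6.8
position: [0.4836, 0.1049, 0.1033]
eef_rot: [-0.0, 0.188, 0.982, -0.0]
force: [-0.2, -1.2, -1.0]
opening: 0.0405
finger_force: 61.0
```

{"fn": "servo_tool", "kwargs": {"motion": [[[0,-1,0,0,0,0,-1],[0,-1,0,0,0,0,-1],[0,-1,0,0,0,0,-1],[0,-1,0,0,0,0,-1],[0,-1,0,0,0,0,-1],[0,-0.8,0,0,0,0,-1],[0,0,0.5,0,0,-1,-1],[0,0,0.5,0,0,-1,-1],[0,0,0.5,0,0,-1,-1],[0,0,0.5,0,0,-1,-1],[0,0,0,0,0,0,-1],[0,0,0,0,0,0,-1]]]}}

```text
time_s: 8.0
position: [0.4413, -0.0019, 0.0635]
eef_rot: [-0.0, 0.05, 0.999, 0.0]
force: [-0.1, -0.2, -1.2]
opening: 0.0401
finger_force: 60.9
```

```bash
python3 - <<'E'
from h import *
plan([.44,0,.014],175)
print(env.get_obs()["opening"],env.get_obs()["force"])
a=imaging.read_camera("side")[160:340,220:460,::-1]; b=imaging.read_camera("wrist")[:,:,::-1]
a=cv2.resize(a,None,fx=2.2,fy=2.2,interpolation=cv2.INTER_CUBIC)
b=cv2.resize(b[150:400,180:460],None,fx=.9,fy=.9); c=np.zeros((400,800,3),np.uint8); c[:a.shape[0],:a.shape[1]]=a[:400]; c[:b.shape[0],a.shape[1]:a.shape[1]+b.shape[1]]=b
cv2.imwrite("pics/m1.png",c)
E
```

```text
t 8.0 tcp [ 0.4413 -0.0019  0.0635] psi 174.2 tilt 0.02 q6 -0.09
shift units, do before turn [0.07 0.09 2.47] turn units z -0.2
0.040051366997743636 [-0.13143894 -0.22389659 -1.2276915 ]
```

View pics/m1.png

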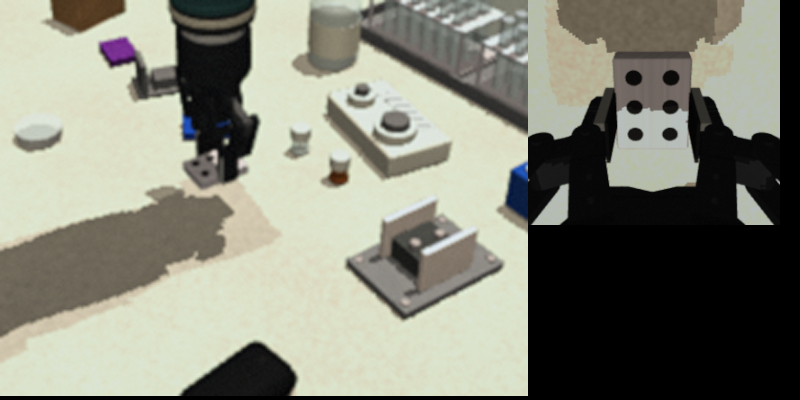

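The cover is held level in the jaws. Lowering it.

{"fn": "servo_tool", "kwargs": {"motion": [[[0,0,0.8,0,0,0,-1],[0,0,0.8,0,0,0,-1],[0,0,0.4,0,0,0,-1],[0,0,0.2,0,0,0,-1],[0,0,0.15,0,0,0,-1],[0,0,0,0,0,0,-1]]]}}

```text
time_s: 8.7
position: [0.4417, -0.0018, 0.0164]
eef_rot: [0.0, 0.049, 0.999, -0.0]
force: [-0.3, -0.9, -1.3]
opening: 0.04
finger_force: 60.9
```

{"fn": "servo_tool", "kwargs": {"motion": [[[0,0,0.05,0,0,0,-1],[0,0,0.05,0,0,0,-1],[0,0,0,0,0,0,-1]]]}}

```text
time_s: 9.0
position: [0.4419, -0.0018, 0.0146]
eef_rot: [0.0, 0.049, 0.999, -0.0]
force: [-0.3, -1.3, 1.5]
opening: 0.0404
finger_force: 61.2
```

{"fn": "servo_tool", "kwargs": {"motion": [[[0,0,0,0,0,0,1],[0,0,0,0,0,0,1],[0,0,0,0,0,0,1],[0,0,0,0,0,0,1],[0,0,-0.5,0,0,0,1],[0,0,-1,0,0,0,1],[0,0,-1,0,0,0,1],[0,0,-1,0,0,0,1],[0,0,-1,0,0,1,1],[0,0,0,0,0,1,1],[0,0,0,0,0,1,1],[0,0,0,0,0,1,1]]]}}

```text
time_s: 10.2
position: [0.4417, -0.0018, 0.1052]
eef_rot: [0.0, 0.189, 0.982, -0.0]
force: [0.0, -0.4, 0.6]
opening: 0.0856
finger_force: 0.0
```

{"fn": "servo_tool", "kwargs": {"motion": [[[0,0,0,0,0,1,1],[0,0,0,0,0,1,1],[0,0,0,0,0,1,1],[0,0,0,0,0,1,1],[0,0,0,0,0,1,1],[0,0,0,0,0,1,1],[0,0,0,0,0,1,1],[0,0,0,0,0,1,1],[0,0,0,0,0,1,1],[0,0,0,0,0,1,1],[0,0,0,0,0,1,1],[0,0,0,0,0,1,1]]]}}

```text
time_s: 11.4
position: [0.4416, -0.0018, 0.105]
eef_rot: [0.0, 0.572, 0.82, 0.0]
force: [0.3, -0.6, 0.5]
opening: 0.0853
finger_force: 0.0
```

{"fn": "servo_tool", "kwargs": {"motion": [[[0,0,0,0,0,1,1],[0,0,0,0,0,1,1],[0,0,0,0,0,1,1],[0,0,0,0,0,1,1],[0,0,0,0,0,1,1],[0,0,0,0,0,1,1],[0,0,0,0,0,0.5,1],[0,0,0,0,0,0,1],[0,0,0,0,0,0,1]]]}}

```text
time_s: 12.3
position: [0.4417, -0.0018, 0.1047]
eef_rot: [0.0, 0.741, 0.672, 0.0]
force: [-0.1, 0.1, -0.8]
opening: 0.0854
finger_force: 0.0
```

```bash
python3 - <<'E'
from h import *
plan([.44,0,.1],84)
save("wrist","w3")
for q in finder.silhouettes("cover","wrist")[:3]: print(q["conf"],np.round(q["extent"]))
for q in finder.silhouettes("block","wrist")[:3]: print(q["conf"],np.round(q["extent"]))
E
```

```text
t 12.3 tcp [ 0.4417 -0.0018  0.1047] psi 84.4 tilt 0.02 q6 1.48
shift units, do before turn [ 0.08 -0.09  0.24] turn units z 0.1
0.68 [357.   1. 470.  64.]
0.62 [279. 176. 351. 234.]
0.59 [381. 344. 502. 400.]
```

View pics/w3.png

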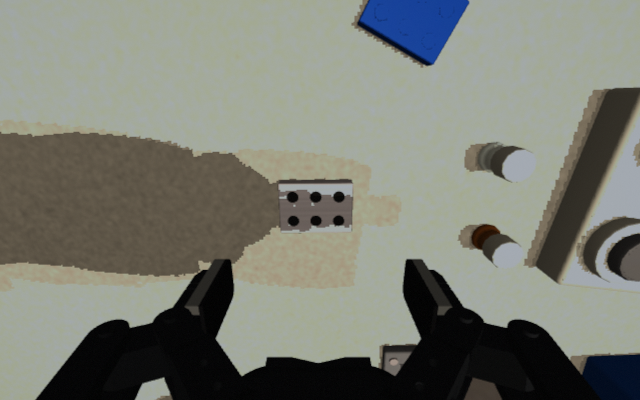

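The cover lies flat on the bench at wrist (315,206), and the fingers are clear of it.

```bash
python3 - <<'E'
from h import *
c=dots((281,182,350,232),.012,thr=50)
plan([*c,.018],84.4)
E
```

```text
dots px [[292.2, 196.9], [315.3, 196.9], [338.6, 196.8], [338.2, 220.3], [293.1, 220.6], [315.6, 220.4]]
centre [ 0.4403 -0.0022] long axis deg 174.5 rel [[-0.0181, 0.01], [-0.0001, 0.0099], [0.0181, 0.01], [0.0181, -0.0099], [-0.018, -0.0101], [0.0, -0.01]]
t 12.5 tcp [ 0.4416 -0.0018  0.1044] psi 84.4 tilt 0.0 q6 1.48
shift units, do before turn [-0.03 -0.06  4.32] turn units z -0.01
```

{"fn": "servo_tool", "kwargs": {"motion": [[[0,-0.06,1,0,0,0,1],[0,0,1,0,0,0,1],[0,0,1,0,0,0,1],[0,0,1,0,0,0,1],[0,0,0.35,0,0,0,1],[0,0,0.2,0,0,0,1],[0,0,0,0,0,0,0.6],[0,0,0,0,0,0,0.4],[0,0,0,0,0,0,-1],[0,0,0,0,0,0,-1],[0,0,0,0,0,0,-1]]]}}

```text
time_s: 13.6
position: [0.4409, -0.0017, 0.0144]
eef_rot: [0.001, 0.741, 0.671, 0.0]
force: [-3.4, 0.3, 14.7]
opening: 0.0561
finger_force: 61.0
```

{"fn": "servo_tool", "kwargs": {"motion": [[[0,0,-0.3,0,0,0,-1],[0,0,-0.7,0,0,0,-1],[0,0,-1,0,0,0,-1],[0,0,-1,0,0,0,-1],[0,0,-1,0,0,0,-1],[-0.5,0.3,-1,0,0,0,-1],[-1,0.5,-1,0,0,0,-1],[-1,0.5,-1,0,0,0,-1],[-1,0.5,-1,0,0,0,-1],[-1,0.5,-1,0,0,0,-1],[-1,0.5,-0.3,0,0,0,-1],[-1,0.5,0,0,0,0,-1]]]}}

```text
time_s: 14.8
position: [0.4939, -0.1386, 0.2011]
eef_rot: [0.001, 0.741, 0.671, 0.001]
force: [0.4, -0.6, -1.3]
opening: 0.0559
finger_force: 64.4
```

{"fn": "servo_tool", "kwargs": {"motion": [[[-1,0.5,0,0,0,0,-1],[-1,0.5,0,0,0,0,-1],[-1,0.5,0,0,0,0,-1],[-1,0.5,0,0,0,0,-1],[-1,0.5,0,0,0,0,-1],[-1,0.5,0,0,0,0,-1],[-0.5,0.5,0,0,0,0,-1],[0,0,0,0,0,0,-1],[0,0,0,0,0,0,-1]]]}}

```text
time_s: 15.7
position: [0.5499, -0.2735, 0.1995]
eef_rot: [-0.0, 0.741, 0.671, 0.0]
force: [-0.4, 0.7, -1.0]
opening: 0.0561
finger_force: 64.4
```

```bash
python3 - <<'E'
from h import *
plan([.555,-.195,.15],84.4)
save("wrist","w4"); o=env.get_obs(); print(o["opening"],o["finger_force"])
for q in finder.silhouettes("block","wrist")[:3]: print(q["conf"],np.round(q["extent"]))
E
```

```text
t 15.7 tcp [ 0.5499 -0.2735  0.1995] psi 84.3 tilt 0.01 q6 1.08
shift units, do before turn [ 3.93 -0.13  2.48] turn units z -0.02
0.05593320550949289 64.37599539756775
0.9 [249.  60. 379. 158.]
```

View pics/w4.png

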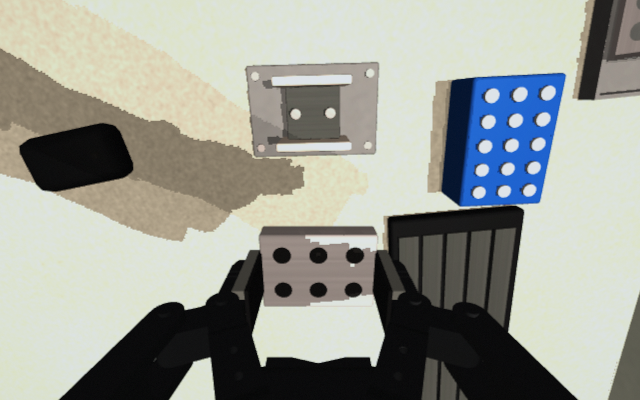

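The block shows at wrist (314,110): screws near the corners, rail tops at (312,81) and (312,147), seat with studs at (296,114) and (330,113). The cover is held level at (318,268).

```bash
python3 - <<'E'
from h import *
p,R,o=pose()
im=imaging.read_camera("wrist"); g=cv2.cvtColor(im,cv2.COLOR_RGB2GRAY)
def cen(x,y,w=5):
    s=cv2.resize(g[y-w:y+w+1,x-w:x+w+1],None,fx=8,fy=8,interpolation=cv2.INTER_CUBIC)
    _,m=cv2.threshold(s,0,255,cv2.THRESH_BINARY|cv2.THRESH_OTSU); k,l,st,c=cv2.connectedComponentsWithStats(m)
    i=1+np.argmin(np.linalg.norm(c[1:]-s.shape[0]/2,axis=1)); return (c[i]+.5)/8-.5+[x-w,y-w]
def rep(n,P,z):
    X=np.array([ray("wrist",q,z)[:2] for q in P]); c=X.mean(0); print(n,np.round(P,1).tolist(),X.round(4).tolist(),"c",c.round(4)); return X
S=rep("screws",[cen(254,76),cen(370,73),cen(262,148),cen(374,145)],.010)
for a,b in((0,1),(2,3),(0,2),(1,3)): d=S[b]-S[a]; print(np.linalg.norm(d).round(4),np.degrees(np.arctan2(d[1],d[0])).round(1))
T=rep("studs",[cen(296,114,6),cen(330,113,6)],.037)
d=T[1]-T[0]; print(np.linalg.norm(d),np.degrees(np.arctan2(d[1],d[0])))
for (l,t,r,b) in((262,68,362,92),(266,136,360,158)):
    m=cv2.inRange(g[t:b,l:r],215,255); k,lab,st,c=cv2.connectedComponentsWithStats(m)
    i=1+np.argmax(st[1:,4]); rc=cv2.minAreaRect(cv2.findNonZero((lab==i).astype(np.uint8)))
    B=cv2.boxPoints(rc)+[l,t]; W=rep("rail",B,.058); print([np.linalg.norm(W[j]-W[j-1]).round(4) for j in(0,1)],[np.degrees(np.arctan2(*(W[j]-W[j-1])[::-1])).round(1) for j in (0,1)])
ct=dots((262,232,376,304),p[2]-.0024,thr=60)
if ct is not None: print("cover offset in tool",(R.T@np.append(ct-p[:2],0)).round(4))
E
```

```text
screws [[254.7, 76.1], [370.0, 73.1], [261.2, 148.1], [377.7, 145.0]] [[0.4987, -0.1654], [0.6118, -0.1738], [0.4937, -0.2361], [0.6169, -0.245]] c [ 0.5553 -0.2051]
0.1134 -4.3
0.1235 -4.1
0.071 -94.1
0.0714 -85.9
studs [[295.5, 114.2], [330.2, 113.1]] [[0.5363, -0.2039], [0.5687, -0.2061]] c [ 0.5525 -0.205 ]
0.03249502279824878 -3.9661817254235854
rail [[272.8, 76.9], [351.0, 74.9], [351.2, 83.0], [273.0, 85.1]] [[0.5227, -0.1711], [0.5879, -0.1759], [0.5877, -0.1823], [0.5219, -0.1774]] c [ 0.555  -0.1767]
[np.float64(0.0064), np.float64(0.0654)] [np.float64(83.2), np.float64(-4.3)]
rail [[276.9, 144.0], [350.0, 142.5], [350.1, 149.5], [277.1, 151.0]] [[0.5181, -0.2268], [0.5835, -0.2319], [0.5832, -0.2382], [0.5173, -0.2331]] c [ 0.5505 -0.2325]
[np.float64(0.0063), np.float64(0.0656)] [np.float64(83.0), np.float64(-4.4)]
dots px [[281.4, 255.1], [317.9, 255.1], [354.5, 255.2], [283.0, 289.5], [317.9, 289.5], [352.9, 289.3]]
centre [ 0.5504 -0.2741] long axis deg 174.4 rel [[-0.0182, 0.0101], [-0.0, 0.0101], [0.0182, 0.01], [-0.0182, -0.0101], [-0.0, -0.0101], [0.0182, -0.01]]
cover offset in tool [-0.001   0.0007 -0.    ]
```

{"fn": "servo_tool", "kwargs": {"motion": [[[1,-0.08,0,0,0,0,-1],[1,-0.08,0,0,0,0,-1],[1,-0.07,0.5,0,0,0,-1],[0.46,0,1,0,0,0,-1],[0,0,1,0,0,-0.35,-1],[0,0,1,0,0,0,-1],[0,0,1,0,0,0,-1],[0,0,0.8,0,0,0,-1],[0,0,0,0,0,0,-1],[0,0,0,0,0,0,-1]]]}}

```text
time_s: 16.9
position: [0.5524, -0.2035, 0.0939]
eef_rot: [0.0, 0.733, 0.681, 0.0]
force: [-0.4, -0.0, -0.2]
opening: 0.0557
finger_force: 64.3
```

```bash
python3 - <<'E'
from h import *
plan([.5521,-.2042,.0484],85.8)
im=imaging.read_camera("wrist")[110:330,200:440,::-1]; a=imaging.read_camera("side")[220:320,360:460,::-1]
a=cv2.resize(a,(440,440),interpolation=cv2.INTER_CUBIC); im=cv2.resize(im,(360,330)); c=np.zeros((440,800,3),np.uint8); c[:,:440]=a; c[:330,440:]=im; cv2.imwrite("pics/m2.png",c)
E
```

```text
t 16.9 tcp [ 0.5524 -0.2035  0.0939] psi 85.8 tilt 0.0 q6 1.15
shift units, do before turn [-0.04 -0.01  2.28] turn units z -0.0
```

View pics/m2.png

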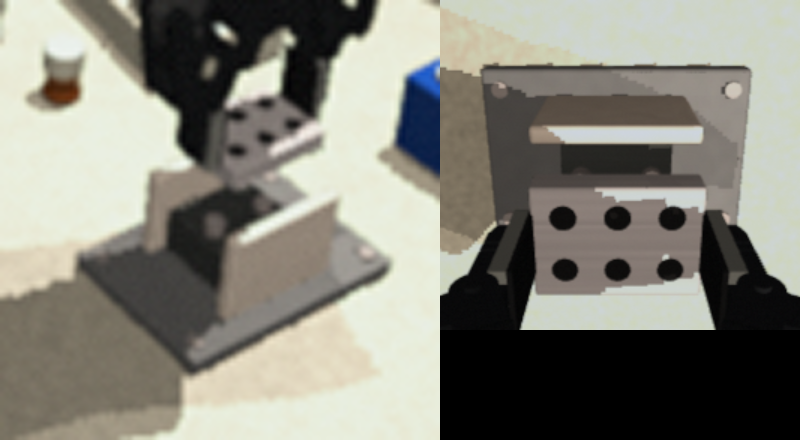

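Cover is centred over the rail slot and level. Lowering between the rails.

{"fn": "servo_tool", "kwargs": {"motion": [[[-0.03,0,0.5,0,0,0,-1],[0,0,0.5,0,0,0,-1],[0,0,0.4,0,0,0,-1],[0,0,0.3,0,0,0,-1],[0,0,0,0,0,0,-1]]]}}

```text
time_s: 17.5
position: [0.5518, -0.2048, 0.0582]
eef_rot: [-0.001, 0.733, 0.68, -0.0]
force: [-0.2, -0.5, -0.6]
opening: 0.0556
finger_force: 64.4
```

{"fn": "servo_tool", "kwargs": {"motion": [[[0,0,0.15,0,0,0,-1],[0,0,0.15,0,0,0,-1],[0,0,0.15,0,0,0,-1],[0,0,0.1,0,0,0,-1],[0,0,0,0,0,0,-1]]]}}

```text
time_s: 18.0
position: [0.5526, -0.2052, 0.0485]
eef_rot: [0.0, 0.733, 0.68, 0.0]
force: [-0.4, -0.2, 1.2]
opening: 0.0559
finger_force: 64.6
```

{"fn": "servo_tool", "kwargs": {"motion": [[[0,0,0.06,0,0,0,-1],[0,0,0.05,0,0,0,-1],[0,0,0,0,0,0,-1]]]}}

```text
time_s: 18.3
position: [0.5526, -0.2052, 0.0483]
eef_rot: [0.001, 0.733, 0.68, 0.0]
force: [-9.6, 4.2, 35.7]
opening: 0.0559
finger_force: 68.3
```

Firm contact at the expected height (0.0483). Releasing and lifting.

{"fn": "servo_tool", "kwargs": {"motion": [[[0,0,-0.06,0,0,0,-1],[0,0,0,0,0,0,0.6],[0,0,0,0,0,0,0.8],[0,0,0,0,0,0,0.8],[0,0,-0.4,0,0,0,0.8],[0,0,-1,0,0,0,0.8],[0,0,-1,0,0,0,0.8],[-0.5,0,-1,0,0,0,0.5],[-1,0,-1,0,0,0,0],[-1,0,-1,0,0,0,-1],[-1,0,-1,0,0,0,-1],[0,0,0,0,0,0,-1]]]}}

```text
time_s: 19.5
position: [0.5479, -0.2774, 0.178]
eef_rot: [0.002, 0.733, 0.68, 0.0]
force: [0.7, 1.1, -0.5]
opening: 0.0059
finger_force: 0.0
```

```bash
python3 - <<'E'
from h import *
plan([.5521,-.2042,.2],85.8)
im=imaging.read_camera("wrist"); g=cv2.cvtColor(im,cv2.COLOR_RGB2GRAY)
# predicted dots if seated
a=np.radians(-4.2); A=np.array([[np.cos(a),-np.sin(a)],[np.sin(a),np.cos(a)]])
D=np.array([[x,y] for y in(.01,-.01) for x in(-.018,0,.018)])
P=proj("wrist",np.c_[D@A.T+[.5526,-.2048],np.full(6,.046)]); print(P.round(1).tolist())
c=P.mean(0).astype(int); l,t=P.min(0).astype(int)-9; r,b=P.max(0).astype(int)+10
dots((l,t,r,b),.046,thr=60)
cv2.imwrite("pics/w5.png",cv2.resize(im[:,:,::-1][max(c[1]-80,0):c[1]+80,c[0]-100:c[0]+100],None,fx=3.5,fy=3.5,interpolation=cv2.INTER_CUBIC))
E
```

```text
t 19.5 tcp [ 0.5479 -0.2774  0.178 ] psi 85.6 tilt 0.25 q6 1.05
shift units, do before turn [ 3.66 -0.06 -1.11] turn units z -0.04
[[294.4, 98.9], [316.3, 98.8], [338.3, 98.8], [295.1, 123.9], [316.5, 123.9], [337.8, 123.8]]
dots px [[295.4, 99.6], [317.3, 99.5], [339.4, 99.5], [295.9, 124.6], [317.3, 124.6], [338.8, 124.6]]
centre [ 0.5527 -0.2042] long axis deg 175.9 rel [[-0.018, 0.01], [0.0, 0.01], [0.018, 0.01], [-0.018, -0.01], [-0.0001, -0.01], [0.018, -0.0101]]
```

The cover's dots match the seated prediction within 1 mm, 0.3° and scale. On to the keys.

{"fn": "servo_tool", "kwargs": {"motion": [[[1,0.5,-0.1,0,0,0,-1],[1,0.5,-0.1,0,0,0,-1],[1,0.5,-0.2,0,0,0,-1],[1,0.5,-0.2,0,0,0,-1],[1,0.5,-0.2,0,0,0,-1],[1,0.5,-0.2,0,0,0,-1],[1,0.5,0,0,0,0,-1],[1,0.5,0,0,0,0,-1],[1,0.5,0,0,0,0,-1],[0.2,0.4,0,0,0,0,-1],[0,0,0,0,0,0,-1],[0,0,0,0,0,0,-1]]]}}

```text
time_s: 20.8
position: [0.6582, -0.0989, 0.1947]
eef_rot: [-0.0, 0.733, 0.68, -0.0]
force: [0.8, 0.7, -0.1]
opening: -0.0004
finger_force: 0.0
```

```bash
python3 - <<'E'
from h import *
plan([.67,-.02,.2],85.8)
save("wrist","w6")
for k in("key_small","key_large","console"):
    for q in finder.silhouettes(k,"wrist")[:3]:
        ys,xs=np.nonzero(q["region"]); e=np.array(q["extent"]); print(k,round(q["conf"],2),e.round(1),ray("wrist",((e[0]+e[2])/2,(e[1]+e[3])/2),.038).round(4),(np.linalg.norm(ray("wrist",(e[0],e[1]),.038)-ray("wrist",(e[2],e[1]),.038))).round(4))
E
```

```text
t 20.8 tcp [ 0.6582 -0.0989  0.1947] psi 85.7 tilt 0.05 q6 1.37
shift units, do before turn [ 3.98  0.3  -0.26] turn units z -0.01
key_small 0.83 [324.7  23.7 344.8  54.8] [0.6828 0.0286 0.038 ] 0.0169
key_large 0.65 [299.2 116.6 337.6 155.8] [ 0.6628 -0.0518  0.038 ] 0.0354
key_large 0.39 [325.5  26.7 343.7  53.3] [0.6827 0.028  0.038 ] 0.0153
console 0.76 [2.843e+02 3.000e-01 3.962e+02 1.797e+02] [ 0.6855 -0.0124  0.038 ] 0.092
```

View pics/w6.png

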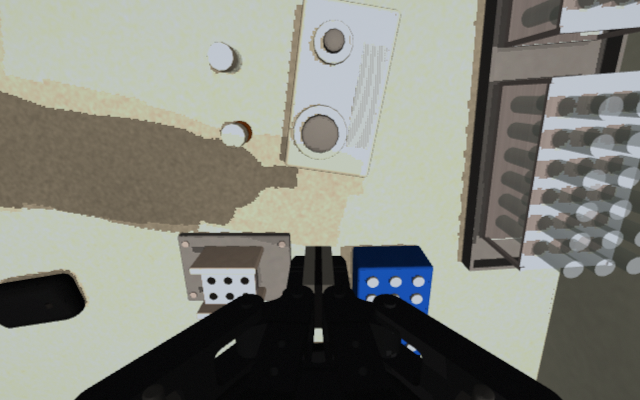

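Small key at wrist (334,40), large key at (320,134), both up. The cover sits seated between the rails at (229,287).

```bash
python3 - <<'E'
from h import *
g=cv2.cvtColor(imaging.read_camera("wrist"),cv2.COLOR_RGB2GRAY)
gs=cv2.cvtColor(imaging.read_camera("scene"),cv2.COLOR_RGB2GRAY)
def c(g,x,y,w):
    s=cv2.resize(g[y-w:y+w+1,x-w:x+w+1],None,fx=8,fy=8,interpolation=cv2.INTER_CUBIC)
    _,m=cv2.threshold(s,0,255,cv2.THRESH_BINARY_INV|cv2.THRESH_OTSU); k,l,st,ce=cv2.connectedComponentsWithStats(m); i=l[s.shape[0]//2,s.shape[1]//2]
    return (ce[i]+.5)/8-.5+[x-w,y-w], st[i,2:4]/8
for n,a,b,wa,wb in(("small",(334,40),(257,212),15,4),("large",(320,134),(247,193),25,7)):
    p,d=c(g,*a,wa); q,e=c(gs,*b,wb); print(n,p,d,q,e)
    for z in(.034,.038,.042,.046,.05):
        X=ray("wrist",p,z); Y=ray("scene",q,z); print(z,X[:2].round(4),Y[:2].round(4),np.linalg.norm(X-Y).round(4))
E
```

```text
small [332.71412116  40.18683874] [22.75  25.875] [256.18542867 213.05101765] [7.5   7.125]
0.034 [0.6816 0.0288] [0.6761 0.0179] 0.0121
0.038 [0.6813 0.0282] [0.6777 0.0213] 0.0078
0.042 [0.6811 0.0276] [0.6793 0.0246] 0.0035
0.046 [0.6809 0.027 ] [0.6808 0.028 ] 0.001
0.05 [0.6807 0.0264] [0.6824 0.0313] 0.0052
large [319.13550728 132.55612638] [38.5  39.25] [246.68738628 193.20373018] [13.25 12.5 ]
0.034 [ 0.664  -0.0487] [ 0.659  -0.0581] 0.0106
0.038 [ 0.664  -0.0483] [ 0.6606 -0.0544] 0.007
0.042 [ 0.664  -0.0478] [ 0.6623 -0.0508] 0.0034
0.046 [ 0.664  -0.0473] [ 0.6639 -0.0471] 0.0003
0.05 [ 0.6641 -0.0469] [ 0.6656 -0.0434] 0.0038
```

{"fn": "servo_tool", "kwargs": {"motion": [[[1,0.1,0,0,0,0,-1],[1,0.1,0,0,0,0,-1],[1,0.1,0,0,0,0,-1],[1,0.1,0.5,0,0,0,-1],[1,0.1,0.5,0,0,0,-1],[1,0.1,1,0,0,0,-1],[0.37,0.12,1,0,0,0,-1],[0,0,1,0,0,0,-1],[0,0,1,0,0,0,-1],[0,0,0.5,0,0,0,-1],[0,0,0,0,0,0,-1],[0,0,0,0,0,0,-1]]]}}

```text
time_s: 22.3
position: [0.6827, 0.0271, 0.0861]
eef_rot: [0.0, 0.733, 0.68, 0.0]
force: [0.3, -0.8, -0.0]
opening: 0.0
finger_force: 0.0
```

```bash
python3 - <<'E'
from h import *
plan([.6822,.027,.06],85.7); print(env.get_obs()["force"])
E
```

```text
t 22.3 tcp [0.6827 0.0271 0.0861] psi 85.7 tilt 0.04 q6 1.57
shift units, do before turn [-0.01 -0.02  1.3 ] turn units z 0.01
[ 0.30820595 -0.78006903 -0.03905559]
```

{"fn": "servo_tool", "kwargs": {"motion": [[[0,0,0.5,0,0,0,-1],[0,0,0.4,0,0,0,-1],[0,0,0.2,0,0,0,-1],[0,0,0.15,0,0,0,-1],[0,0,0,0,0,0,-1]]]}}

```text
time_s: 22.8
position: [0.6823, 0.0273, 0.0603]
eef_rot: [0.0, 0.733, 0.68, -0.0]
force: [-0.6, -0.4, 4.1]
opening: -0.0001
finger_force: 1.8
```

{"fn": "servo_tool", "kwargs": {"motion": [[[0,0,0.1,0,0,0,-1],[0,0,0.1,0,0,0,-1],[0,0,0,0,0,0,-1]]]}}

```text
time_s: 23.1
position: [0.6826, 0.0273, 0.0594]
eef_rot: [0.001, 0.733, 0.68, 0.001]
force: [-12.8, 1.0, 35.2]
opening: -0.0001
finger_force: 17.7
```

{"fn": "servo_tool", "kwargs": {"motion": [[[0,0,0.08,0,0,0,-1],[0,0,0,0,0,0,-1],[0,0,0,0,0,0,-1]]]}}

```text
time_s: 23.4
position: [0.6827, 0.0273, 0.0591]
eef_rot: [0.001, 0.733, 0.68, 0.001]
force: [-18.0, 0.5, 52.0]
opening: -0.0002
finger_force: 25.5
```

{"fn": "servo_tool", "kwargs": {"motion": [[[0,0,-0.3,0,0,0,-1],[0,0,0,0,0,0,-1]]]}}

```text
time_s: 23.6
position: [0.6827, 0.0273, 0.062]
eef_rot: [0.001, 0.733, 0.68, 0.001]
force: [0.1, 0.5, 2.9]
opening: -0.0001
finger_force: 1.5
```

{"fn": "servo_tool", "kwargs": {"motion": [[[0,0,-0.1,0,0,0,-1],[0,0,0,0,0,0,-1]]]}}

```text
time_s: 23.8
position: [0.6827, 0.0273, 0.0628]
eef_rot: [0.0, 0.733, 0.68, 0.0]
force: [1.7, -0.6, 2.4]
opening: -0.0001
finger_force: 1.3
```

{"fn": "servo_tool", "kwargs": {"motion": [[[0,0,-0.15,0,0,0,-1],[0,0,0,0,0,0,-1]]]}}

```text
time_s: 24.0
position: [0.6823, 0.0273, 0.0657]
eef_rot: [-0.0, 0.733, 0.68, -0.0]
force: [1.2, -0.7, 1.3]
opening: -0.0001
finger_force: 0.6
```

{"fn": "servo_tool", "kwargs": {"motion": [[[0,0,-0.2,0,0,0,-1],[0,0,0,0,0,0,-1]]]}}

```text
time_s: 24.2
position: [0.6824, 0.0274, 0.0699]
eef_rot: [-0.0, 0.733, 0.68, -0.0]
force: [-0.6, 0.1, -0.1]
opening: 0.0001
finger_force: 0.0
```

The finger force ran as a spring from 0.066 down to a hard stop at 0.060, so the small key bottomed and sprang back. Now the large key.

{"fn": "servo_tool", "kwargs": {"motion": [[[0,0,-1,0,0,0,-1],[-0.8,-0.14,0,0,0,0,-1],[-1,-0.2,0,0,0,0,-1],[-1,-0.2,0,0,0,0,-1],[-1,-0.1,0,0,0,0,-1],[0,0,0,0,0,0,-1],[0,0,0,0,0,0,-1]]]}}

```text
time_s: 24.9
position: [0.6637, -0.048, 0.0893]
eef_rot: [-0.0, 0.733, 0.68, -0.0]
force: [-0.3, 1.0, 0.0]
opening: 0.0001
finger_force: 0.0
```

{"fn": "servo_tool", "kwargs": {"motion": [[[0,0,0.5,0,0,0,-1],[0,0,0.4,0,0,0,-1],[0,0,0.2,0,0,0,-1],[0,0,0,0,0,0,-1]]]}}

```text
time_s: 25.3
position: [0.6636, -0.047, 0.0666]
eef_rot: [-0.001, 0.733, 0.681, -0.0]
force: [-0.4, 0.2, 0.6]
opening: -0.0
finger_force: 0.0
```

{"fn": "servo_tool", "kwargs": {"motion": [[[0,0,0.2,0,0,0,-1],[0,0,0.1,0,0,0,-1],[0,0,0,0,0,0,-1]]]}}

```text
time_s: 25.6
position: [0.6642, -0.0473, 0.0617]
eef_rot: [0.0, 0.733, 0.68, 0.0]
force: [0.8, 3.9, 2.6]
opening: 0.0002
finger_force: 1.5
```

{"fn": "servo_tool", "kwargs": {"motion": [[[0,0,0.1,0,0,0,-1],[0,0,0.07,0,0,0,-1],[0,0,0,0,0,0,-1]]]}}

```text
time_s: 25.9
position: [0.6643, -0.0474, 0.0598]
eef_rot: [0.001, 0.733, 0.68, 0.001]
force: [-4.2, 3.3, 18.3]
opening: -0.0001
finger_force: 9.0
```

Bottomed. Retreat and check the cover once more.

{"fn": "servo_tool", "kwargs": {"motion": [[[0,0,-0.3,0,0,0,-1],[0,0,-1,0,0,0,-1],[0,0,-1,0,0,0,-1],[0,0,-1,0,0,0,-1],[0,0,-1,0,0,0,-1],[0,0,-1,0,0,0,-1],[-1,0,-1,0,0,0,-1],[-1,0,0,0,0,0,-1],[-1,0,0,0,0,0,-1],[0,0,0,0,0,0,-1],[0,0,0,0,0,0,-1]]]}}

```text
time_s: 27.0
position: [0.659, -0.1079, 0.1832]
eef_rot: [-0.001, 0.733, 0.68, -0.0]
force: [-0.2, 0.7, -0.5]
opening: 0.0001
finger_force: 0.0
```

```bash
python3 - <<'E'
from h import *
plan([.66,-.1,.2],85.7); o=env.get_obs(); print(o["force"].round(1),o["finger_force"])
im=imaging.read_camera("side")
a=np.radians(-4.2); A=np.array([[np.cos(a),-np.sin(a)],[np.sin(a),np.cos(a)]])
C=np.array([[x,y] for y in(.021,-.021) for x in(-.029,.029)])@A.T+[.5526,-.2046]
for n in("side","wrist"):
    imaging.read_camera(n)
    print(n,"pred",proj(n,np.c_[C,np.full(4,.046)]).round(0).tolist())
    for q in finder.silhouettes("cover",n)[:4]: print(round(q["conf"],2),np.round(q["extent"]))
P=proj("wrist",np.c_[C,np.full(4,.046)]); l,t=P.min(0).astype(int)+2; r,b=P.max(0).astype(int)-1
dots((l,t,r,b),.046,thr=70)
E
```

```text
t 27.0 tcp [ 0.659  -0.1079  0.1832] psi 85.7 tilt 0.1 q6 1.36
shift units, do before turn [ 0.4   0.02 -0.84] turn units z -0.01
[-0.2  0.7 -0.5] 0.0
side pred [[399.0, 265.0], [419.0, 255.0], [412.0, 276.0], [432.0, 266.0]]
0.63 [399. 257. 427. 278.]
0.5 [304. 212. 323. 225.]
0.43 [263. 180. 279. 188.]
wrist pred [[192.0, 269.0], [249.0, 269.0], [198.0, 303.0], [252.0, 303.0]]
0.63 [197. 274. 252. 308.]
dots px [[204.5, 279.9], [221.9, 279.8], [239.3, 279.9], [206.9, 296.0], [223.9, 296.0]]
centre [ 0.5492 -0.2041] long axis deg 18.3 rel [[-0.0103, 0.0129], [0.0064, 0.006], [0.0231, -0.0009], [-0.018, -0.0056], [-0.0013, -0.0125]]
```

```bash
python3 -c "
from h import *
print(order.job_done())"
```

```text
the job is handed in; nothing more can be done
None
```

I seated the cover on the block, pressed the small key and then the large key fully and let each spring back, and handed the job in at about 27 s; no verdict was returned.

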